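# Restock the hanging spice caddy and move it to the other rail

## Robot

A 6-joint arm with a two-finger parallel gripper is mounted at the origin on a cart in front of the work surface, level with it; the furniture and walls round the work are solid. World frame = base frame: x ahead of the robot, y to its left, z up, the work surface at z = 0. Lengths are in m, angles in degrees, forces in N, time in s.
With the tool pointing down it reaches from about 0.4 to 0.825 m from the base axis. Payload 7 kg.
Tool frame: the origin (TCP) lies midway between the tips of the shut fingers; the grasp point (between the pads) lies ctrl.tcp_to_grasp behind it (ctrl.tcp_to_grasp is the distance from the TCP to the grasp point, in m); z points along the fingers, y is the line along which they close (so a half turn about z gives the same grasp; the last joint's range is limited). The gripper opens to 88 mm and grips with 3 to 60 N. Pads are 19 mm wide; open, the fingers measure 130 mm over their backs; the gripper's body (78 mm by 193 mm) begins 47 mm behind the grasp point.
Start: joints at [91.163, 20.546, 0.682, 0, -70.136, -16.507], TCP at [0.179, 0.651, 0.227] pointing down, gripper open.
Joint ranges: [-176.03, 176.03], [-82.01, 121.73], [-58.28, 71.71], [-173.87, 95.51], [-174.79, -0.11], [-173.66, 173.66]. Speed limits (degrees/s): [136.94, 136.94, 172.46, 180, 180, 180].

## Interface

Orientations are given as [roll, pitch, yaw] about the fixed x, y, z axes, in that order (R = Rz(yaw) Ry(pitch) Rx(roll)).
In Python, from plant import ctrl, imaging, close_job gives the robot as it stands.
- The arm moves only by the shell command python3 -m crank 'ROWS'. ROWS is JSON, a list of rows, each a list of 3 entries, a list of its own where there are three numbers: the shift along the world's x, y, z in m, then the turn, a rotation vector about the world's x, y, z in degrees, then the opening, from -1 (shut) to 1 (fully open), so that 0 is half open. A call has 1 to 12 rows; each row shifts and turns the commanded pose from where the row before left it; what a row does not reach is not made up. A row lasts 1/10 s, in which the tool goes at most 50 mm and 8.59 degrees, less where a joint would pass 70% of its speed; a pose out of reach is approached as far as the arm can. A call is refused whole if a number of a shift passes 0.05 or a number of a turn 8.59, either way. A call with a gripper value outside its range is refused whole. The fingers move at their own pace and stop on an object; the grip force is fixed at half the most. Time passes only in rows, so rows that do not move let the fingers close. It gives the time, the measured TCP pose, the force, the opening and the grip force at its end, in the units of the state.
- ctrl.get_obs(): the state, without advancing time (a new reading comes with each control period).
- imaging.snapshot(name): name is "side" or "top" or "wrist"; returns (picture, depth): 480x640x3 uint8, blue, green, red; 480x640 float32, m along the optical axis (not along the pixel's ray), 0 where there is no reading.
- imaging.camera_model(name): a dict with "mtx" (3x3 intrinsics, pixels), "R" (3x3) and "t" (3): a world point X has camera coordinates R X + t. Camera axes: x right, y down, z forward; pixel columns grow to the right and rows downward; lengths in m; the calibration is good to about 2 mm. The wrist camera is an equidistant fisheye: a pixel r from the principal point sees the ray r / f radians off the axis. A picture is of the moment at which its call begins: read the wrist's pose just before it. camera_model takes no time and is no camera call; for the wrist camera it gives the pose at the moment of the call.
- close_job(): hands the job in; it is judged then, once.
The state is a dict: "clock": time; "joint_pos": joint angles; "qvel": joint speeds; "tau": joint torques, N m; "tool_pos": TCP position; "orientation": TCP orientation; "force": force on the tool from outside, world axes, zero at the start; "moment": the same for the moment, N m; "opening": finger opening in m; "gripper_force": force on a finger pad.
Only numpy, scipy, OpenCV 4.12 (cv2) and the standard library are available. Lean on these libraries where they do the work, as an engineer would, in place of code of your own. Each camera call takes 0.05 s, during which the arm holds its last target. There are 200 camera calls.

## Task

The cooking moves to the other side of the worktop, so the spices go along: while the caddy still hangs where it is, put every spice jar from the wooden pantry tray into it, one upright in each pocket, drawing each jar straight up out of its close slot so that the tray is not tipped or lifted. Then unhook the loaded caddy, carry it level and without setting it down over to the empty rail stand, and hang it there by both hooks, jars and all. Do not tip any jar over, and leave the mug, the honey jar and the oil bottle alone.

Things in the scene. Friction and masses are not known exactly. Their poses are not given: they have to be found in the camera images.
- caddy: steel jar caddy hanging on a stand, 350 g empty: floor 164x164 mm, pocket plate above it (top at 50 mm) with four square 46 mm pockets, wooden carrying bar over the middle (top at 157), two hooks 20 mm wide at y=+-45 mm on its back. Origin at the centre of its underside, 40 mm over the worktop when hung; x to its hooks, y along the rail. Hung, it is level: pads at its foot lean on the stay bar.
- caddy_bar (a point): centre of the caddy's wooden carrying bar, 145 mm above the underside, at x = y = 0; the bar is 14 mm thick (x), 116 mm long (y), 24 mm tall and is held by two thin uprights at y = +-48 mm
- caddy_hook (a point): midway between the hooks, where the rail's axis lies when hung: caddy x=+95, z=110 mm. Inside, the hooks are 16 mm wide under their top (z=115; x=84 to 100), widening below: back legs slope to x=108 and end in lips at x=115, z=77; they come free after rising 45 mm. Foot pads under them reach back to x=90 (z=0 to 28): lower on with the rail at x=98, it slides home
- pocket0 (a point): centre of a caddy pocket on the caddy's floor (4 mm above the underside), at x = +50, y = +50 mm in the caddy's frame; a jar stands here with its sides square to the caddy
- pocket1 (a point): centre of a caddy pocket on the caddy's floor (4 mm above the underside), at x = +50, y = -50 mm in the caddy's frame; a jar stands here with its sides square to the caddy
- pocket2 (a point): centre of a caddy pocket on the caddy's floor (4 mm above the underside), at x = -50, y = +50 mm in the caddy's frame; a jar stands here with its sides square to the caddy
- pocket3 (a point): centre of a caddy pocket on the caddy's floor (4 mm above the underside), at x = -50, y = -50 mm in the caddy's frame; a jar stands here with its sides square to the caddy
- stand_from: rail stand fixed to the worktop: dark base 130x176x8 mm, two 12 mm posts 140 mm apart with ball tops (168 mm high), between them a round hanging rail 10 mm thick (axis at height 150) and a stay bar 92 mm below it. Origin on the worktop below the middle of the rail; y along the rail, -x to the side where the caddy hangs. The caddy hangs on this one at the start.
- stand_to: rail stand fixed to the worktop: dark base 130x176x8 mm, two 12 mm posts 140 mm apart with ball tops (168 mm high), between them a round hanging rail 10 mm thick (axis at height 150) and a stay bar 92 mm below it. Origin on the worktop below the middle of the rail; y along the rail, -x to the side where the caddy hangs. This one is empty at the start; the caddy shall hang here in the end.
- stand_from_rail (a point): middle of the hanging rail of stand_from, on its axis, 150 mm above the worktop
- stand_to_rail (a point): middle of the hanging rail of stand_to, on its axis, 150 mm above the worktop
- jar_tray: loose pale wooden pantry tray, 56 x 210 mm, 58 mm tall, 0.9 kg, on the worktop between the stands; four 46 x 46 mm slots in a row along its y (centres y=-77, -26, +26, +77 mm), floor 5 mm thick. Origin at the centre of its underside. Jars stand out 43 mm above its rim, 10 mm apart along the row: grip them across the tray, along its x.
- jar_a: square spice jar, 41 x 41 mm with rounded corners, 96 mm tall with its round screw lid (41 mm across, top 20 mm), about 110 g. Origin at the centre of its underside, z up, x and y square to its sides. Starts in some slot of the tray, or is absent.
- jar_b: square spice jar, 41 x 41 mm with rounded corners, 96 mm tall with its round screw lid (41 mm across, top 20 mm), about 110 g. Origin at the centre of its underside, z up, x and y square to its sides. Starts in some slot of the tray, or is absent.
- jar_c: square spice jar, 41 x 41 mm with rounded corners, 96 mm tall with its round screw lid (41 mm across, top 20 mm), about 110 g. Origin at the centre of its underside, z up, x and y square to its sides. Starts in some slot of the tray, or is absent.
- jar_d: square spice jar, 41 x 41 mm with rounded corners, 96 mm tall with its round screw lid (41 mm across, top 20 mm), about 110 g. Origin at the centre of its underside, z up, x and y square to its sides. Starts in some slot of the tray, or is absent.
- mug: cream mug, bystander, 88 x 127 x 95 mm, origin under its middle
- honey: honey jar with dark lid, bystander, 65 mm across, 86 mm tall, origin under its middle
- oil: tall oil bottle, bystander, 61 mm across, 268 mm tall, origin under its middle
There are look-alikes about, which are no part of the job. Leave any orange look-alike of the stand_to alone.

How it is judged (in metres and radians):
On the way, in this order (a step that is already met when the one before it is completed fails the run):
1. every jar that is there stands in a pocket of the caddy while the caddy still hangs on stand_from ((horizontal distance between jar_a and pocket0 below 0.01 m or horizontal distance between jar_a and pocket1 below 0.01 m or horizontal distance between jar_a and pocket2 below 0.01 m or horizontal distance between jar_a and pocket3 below 0.01 m) and z of jar_a in the frame of caddy between -0.002 and 0.012 m and angle between each of jar_a, jar_b, jar_c, jar_d's own z axis and vertical below 0.17 rad and (horizontal distance between jar_b and pocket0 below 0.01 m or horizontal distance between jar_b and pocket1 below 0.01 m or horizontal distance between jar_b and pocket2 below 0.01 m or horizontal distance between jar_b and pocket3 below 0.01 m) and z of jar_b in the frame of caddy between -0.002 and 0.012 m and (horizontal distance between jar_c and pocket0 below 0.01 m or horizontal distance between jar_c and pocket1 below 0.01 m or horizontal distance between jar_c and pocket2 below 0.01 m or horizontal distance between jar_c and pocket3 below 0.01 m) and z of jar_c in the frame of caddy between -0.002 and 0.012 m and (horizontal distance between jar_d and pocket0 below 0.01 m or horizontal distance between jar_d and pocket1 below 0.01 m or horizontal distance between jar_d and pocket2 below 0.01 m or horizontal distance between jar_d and pocket3 below 0.01 m) and z of jar_d in the frame of caddy between -0.002 and 0.012 m and x of caddy_hook in the frame of stand_from_rail between -0.008 and 0.014 m and y of caddy_hook in the frame of stand_from_rail between -0.025 and 0.025 m and z of caddy_hook in the frame of stand_from_rail between -0.006 and 0.006 m and angle between caddy's own z axis and vertical below 0.1 rad and angle between the x axis of caddy and the x axis of stand_from, either way round below 0.15 rad), for 0.3 s.
2. the loaded caddy is off its rail and carried clear of stand_from (horizontal distance between caddy_hook and stand_from_rail above 0.12 m and height (world z) of caddy above 0.045 m and (horizontal distance between jar_a and pocket0 below 0.01 m or horizontal distance between jar_a and pocket1 below 0.01 m or horizontal distance between jar_a and pocket2 below 0.01 m or horizontal distance between jar_a and pocket3 below 0.01 m) and z of jar_a in the frame of caddy between -0.002 and 0.012 m and angle between each of jar_a, jar_b, jar_c, jar_d's own z axis and vertical below 0.17 rad and (horizontal distance between jar_b and pocket0 below 0.01 m or horizontal distance between jar_b and pocket1 below 0.01 m or horizontal distance between jar_b and pocket2 below 0.01 m or horizontal distance between jar_b and pocket3 below 0.01 m) and z of jar_b in the frame of caddy between -0.002 and 0.012 m and (horizontal distance between jar_c and pocket0 below 0.01 m or horizontal distance between jar_c and pocket1 below 0.01 m or horizontal distance between jar_c and pocket2 below 0.01 m or horizontal distance between jar_c and pocket3 below 0.01 m) and z of jar_c in the frame of caddy between -0.002 and 0.012 m and (horizontal distance between jar_d and pocket0 below 0.01 m or horizontal distance between jar_d and pocket1 below 0.01 m or horizontal distance between jar_d and pocket2 below 0.01 m or horizontal distance between jar_d and pocket3 below 0.01 m) and z of jar_d in the frame of caddy between -0.002 and 0.012 m), for 0.1 s.
At the end, for the whole second after the job is handed in: the caddy hangs at rest by both hooks on stand_to (hook point within 6 mm in height, -8 to +14 mm across, 25 mm along from the rail's middle; tilt < 0.1, square within 0.15 rad); every jar present stands in a pocket (10 mm from its centre, 8 mm off the floor at most, tilt < 0.17 rad) (x of caddy_hook in the frame of stand_to_rail between -0.008 and 0.014 m and y of caddy_hook in the frame of stand_to_rail between -0.025 and 0.025 m and z of caddy_hook in the frame of stand_to_rail between -0.006 and 0.006 m and angle between caddy's own z axis and vertical below 0.1 rad and angle between the x axis of caddy and the x axis of stand_to, either way round below 0.15 rad and (horizontal distance between jar_a and pocket0 below 0.01 m or horizontal distance between jar_a and pocket1 below 0.01 m or horizontal distance between jar_a and pocket2 below 0.01 m or horizontal distance between jar_a and pocket3 below 0.01 m) and z of jar_a in the frame of caddy between -0.002 and 0.012 m and angle between each of jar_a, jar_b, jar_c, jar_d's own z axis and vertical below 0.17 rad and (horizontal distance between jar_b and pocket0 below 0.01 m or horizontal distance between jar_b and pocket1 below 0.01 m or horizontal distance between jar_b and pocket2 below 0.01 m or horizontal distance between jar_b and pocket3 below 0.01 m) and z of jar_b in the frame of caddy between -0.002 and 0.012 m and (horizontal distance between jar_c and pocket0 below 0.01 m or horizontal distance between jar_c and pocket1 below 0.01 m or horizontal distance between jar_c and pocket2 below 0.01 m or horizontal distance between jar_c and pocket3 below 0.01 m) and z of jar_c in the frame of caddy between -0.002 and 0.012 m and (horizontal distance between jar_d and pocket0 below 0.01 m or horizontal distance between jar_d and pocket1 below 0.01 m or horizontal distance between jar_d and pocket2 below 0.01 m or horizontal distance between jar_d and pocket3 below 0.01 m) and z of jar_d in the frame of caddy between -0.002 and 0.012 m and linear speed of caddy below 0.02 m/s and angular speed of caddy below 0.15 rad/s); the robot touches nothing.
It fails at once if the caddy is tilted more than 0.3 rad (angle between caddy's own z axis and vertical above 0.3 rad).
It fails at once if the caddy is set down (its underside lower than 20 mm over the worktop) (height (world z) of caddy below 0.02 m).
It fails at once if a jar is tipped over (tilt over 0.8 rad) (angle between any of jar_a, jar_b, jar_c, jar_d's own z axis and vertical above 0.8 rad).
It fails at once if the tray is tipped (over 0.25 rad) or lifted (over 25 mm) with a jar (angle between jar_tray's own z axis and vertical above 0.25 rad or height (world z) of jar_tray above 0.025 m).
It fails at once if a bystander (mug, honey jar or oil bottle) is shoved more than 40 mm or tipped over (distance of any of mug, honey, oil from where it was at the start of the episode above 0.04 m or angle between any of mug, honey, oil's own z axis and vertical above 0.5 rad).
Of jar_a, jar_b, jar_c, jar_d only 2 to 4 are there at a start; the rules pass over those that are not, and their reading is None.
At some moment in a run one of jar_tray may be knocked a few centimetres aside while the robot is not near it.
It also fails if it takes over 210 s, if anything falls off the work surface, if the arm or the gripper's body presses on something with over 40 N, if the wrist force passes 120 N, or if a joint passes its speed limit or range.

## Working session

There is one attempt and no reset: what is moved stays moved. The work goes in short steps, Python scripts to look and compute and a shell command to move; the robot and the scene stay as the last step left them, time stands still between calls to the robot, and variables do not carry over. Pictures are saved under pics/ and viewed, at most 14 in all, crops included, and the job is handed in when it is done.

```bash
ls; mkdir -p pics; python3 - <<'E'
from plant import ctrl, imaging
import cv2,numpy as np
print(ctrl.get_obs(), ctrl.tcp_to_grasp)
for n in ["top","side","wrist"]:
    m=imaging.camera_model(n);print(n,{k:np.round(v,4).tolist() for k,v in m.items() if k in("mtx","R","t")})
    p,d=imaging.snapshot(n);cv2.imwrite(f"pics/{n}0.png",p);np.savez(f"pics/{n}0.npz",p=p,d=d,**{k:m[k] for k in("mtx","R","t")})
E
```

```text
pics
{'clock': 0.0, 'joint_pos': array([ 9.11642666e+01,  2.05899475e+01,  6.32886758e-01, -1.83360083e-02,
       -7.01372808e+01, -1.65062678e+01]), 'qvel': array([ 0.00050486, -0.09572946,  0.04640298,  0.04996586,  0.02859265,
       -0.10960096]), 'tau': array([ 1.12222126e-03, -5.82722318e+01,  2.93054867e+01,  6.99725077e+00,
        6.98208998e-03, -1.50906371e-04]), 'tool_pos': array([0.17850669, 0.65044727, 0.22563837]), 'orientation': array([ 1.79904649e+02, -1.02799549e-02, -1.53482368e+01]), 'force': array([-0.2648825 ,  0.06144919,  0.56421429]), 'moment': array([ 0.04912132, -0.00722344, -0.05149985]), 'gripper_force': 0.0, 'opening': 0.0875867011449405} 0.0188
top {'mtx': [[461.1008, 0.0, 313.6093], [0.0, 461.1008, 244.4922], [0.0, 0.0, 1.0]], 'R': [[-0.0064, -0.9999, 0.0081], [-0.9913, 0.0053, -0.1317], [0.1317, -0.0088, -0.9913]], 't': [-0.0708, 0.5519, 1.3347]}
side {'mtx': [[475.8031, 0.0, 315.3748], [0.0, 475.8031, 236.6476], [0.0, 0.0, 1.0]], 'R': [[-0.8963, -0.4435, -0.0072], [-0.2751, 0.5685, -0.7754], [0.3479, -0.693, -0.6315]], 't': [0.4564, 0.301, 1.0393]}
wrist {'mtx': [[371.6483, 0.0, 315.9804], [0.0, 371.6483, 236.2314], [0.0, 0.0, 1.0]], 'R': [[-0.2654, -0.9641, 0.0018], [-0.9311, 0.2568, 0.2589], [-0.2501, 0.067, -0.9659]], 't': [0.6737, -0.0324, 0.3898]}
```

View pics/top0.png

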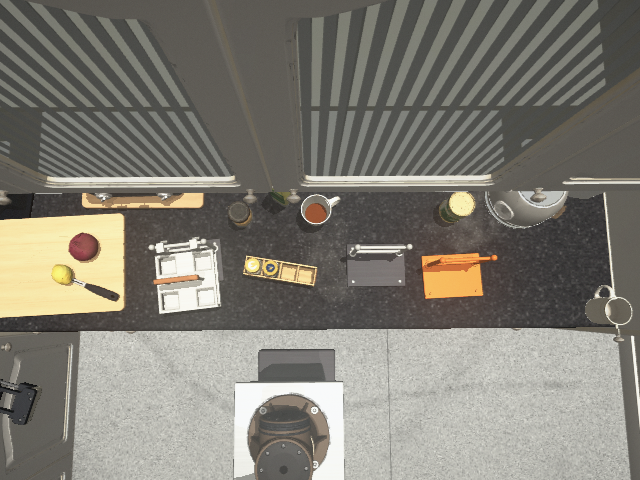

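View pics/side0.png

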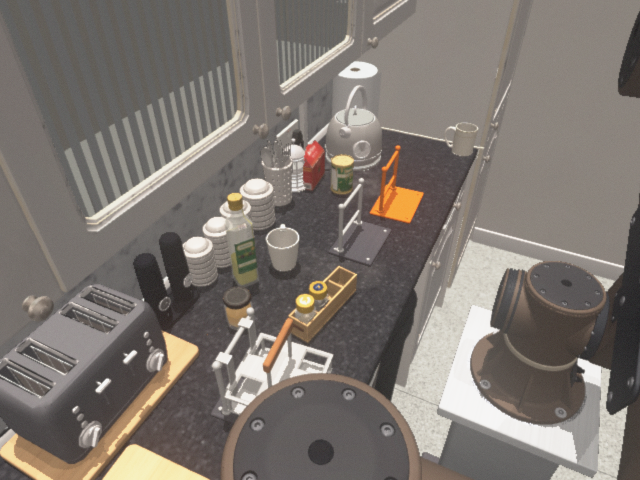

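Top view: caddy at (187,280), bar (178,280), tray (280,270) with two jars (252,265) and (270,268), stand_to rail (383,247), orange decoy (453,275). Measuring now from rays and depth.

```bash
cat > h.py <<'E'
import numpy as np,cv2
def cloud(n,f=None):
    z=np.load(f or f"pics/{n}0.npz");d=z['d'];v,u=np.mgrid[:480,:640]
    K=z['mtx'];c=np.stack([(u-K[0,2])/K[0,0]*d,(v-K[1,2])/K[1,1]*d,d],-1)
    P=(c-z['t'])@z['R'];P[d==0]=np.nan
    return z['p'],P
def ray(z,u,v,h):
    K=z['mtx'];r=np.array([(u-K[0,2])/K[0,0],(v-K[1,2])/K[1,1],1])@z['R'];o=-z['R'].T@z['t']
    return o+r*(h-o[2])/r[2]
E
python3 - <<'E'
from h import *
p,P=cloud("top")
def rep(name,box,zlo,zhi):
    u0,v0,u1,v1=box;q=P[v0:v1,u0:u1].reshape(-1,3);q=q[(q[:,2]>zlo)&(q[:,2]<zhi)]
    if len(q)<3:print(name,len(q));return
    r=cv2.minAreaRect(q[:,:2].astype(np.float32)*1000)
    print(name,len(q),'mean',q.mean(0).round(4),'rect',np.round(r[0],1),np.round(r[1],1),round(r[2],1))
rep('bar',(140,260,215,300),.165,.22)
rep('pocketplate',(140,245,225,320),.075,.1)
rep('rail_from',(140,230,225,260),.135,.18)
rep('rail_to',(340,235,420,262),.135,.18)
rep('base_to',(340,235,420,300),.002,.02)
rep('tray rim',(235,245,325,295),.045,.07)
rep('jarlids',(235,245,325,295),.09,.12)
rep('lidA',(243,255,261,275),.09,.12)
rep('lidB',(261,258,281,278),.09,.12)
rep('mug',(295,190,345,230),.06,.12);rep('honey',(225,195,255,230),.06,.12);rep('oil',(265,180,300,215),.1,.35)
s=np.hstack([cv2.resize(p[225:325,140:240],None,fx=4,fy=4,interpolation=cv2.INTER_CUBIC),cv2.resize(p[225:325,330:430],None,fx=4,fy=4,interpolation=cv2.INTER_CUBIC)])
t=cv2.resize(p[240:300,235:335],None,fx=3,fy=3,interpolation=cv2.INTER_CUBIC)
o=np.zeros((590,800,3),np.uint8);o[:400]=s;o[400:580,:300]=t;cv2.imwrite("pics/crop1.png",o)
E
```

```text
bar 262 mean [0.4411 0.2865 0.1943] rect [441.6 287.5] [ 14.4 115.3] 6.5
pocketplate 2116 mean [0.4424 0.2857 0.0887] rect [448.6 289.2] [175.2 165.7] 6.5
rail_from 361 mean [0.5356 0.2963 0.1573] rect [536.6 295.1] [ 30.3 158.2] 6.5
rail_to 213 mean [ 0.5277 -0.2606  0.1572] rect [ 527.7 -261.7] [154.8  14.4] 89.6
base_to 2617 mean [ 0.4844 -0.2632  0.0071] rect [ 487.  -274.9] [243.5 194.8] 89.6
tray rim 439 mean [0.4735 0.0275 0.0561] rect [474.1  24.6] [211.7  56.5] 80.3
jarlids 354 mean [0.4817 0.0747 0.1012] rect [481.5  75.2] [91.9 40.5] 81.2
lidA 175 mean [0.4857 0.1003 0.1013] rect [486.2 100.6] [39.1 40.3] 35.3
lidB 179 mean [0.4777 0.0496 0.101 ] rect [477.1  49.8] [39.2 40.3] 0.4
mug 315 mean [ 0.6615 -0.0899  0.0842] rect [647.2 -93.4] [111.1  88.5] 89.3
honey 412 mean [0.6416 0.1432 0.0842] rect [642.6 144.4] [62.3 62.5] 6.3
oil 109 mean [0.68   0.0182 0.1392] rect [682.6  20.3] [53.7 20.5] 89.5
```

View pics/crop1.png

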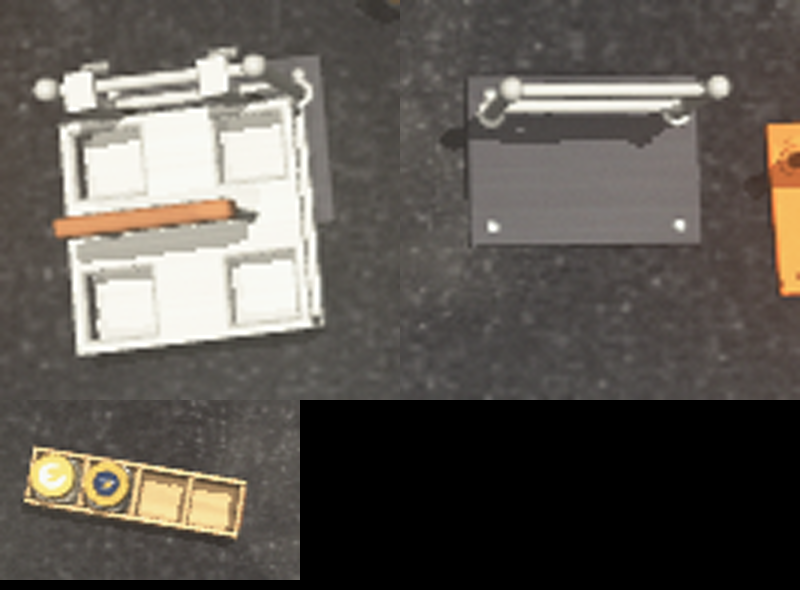

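View pics/wrist0.png

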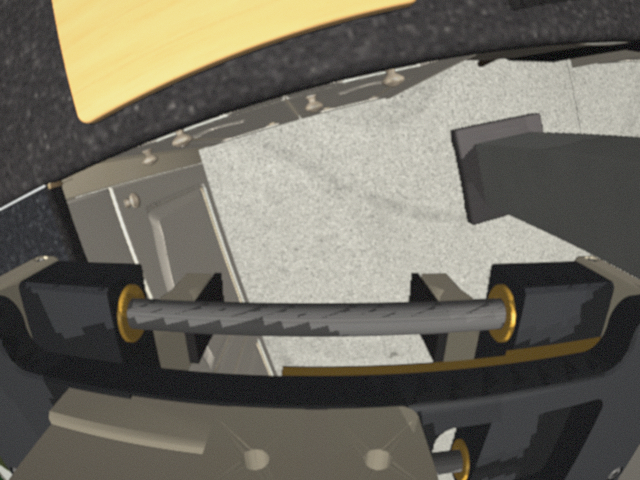

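Close-up: caddy bar and four pockets clear (yaw ≈ 6.5°), two jars in the left two tray slots (tray yaw ≈ −9.7°), stand_to square to the world; the wrist view shows only worktop edge and gripper. Sizes match (bar 14×115, tray 212×57, rail height 0.157 top). Plan: jars into pockets 2 and 3 (front), gripped along caddy y. Moving over the tray.

```bash
python3 -m crank '[[[0.022,-0.0393,0.004],[0,0,-6],1],[[0.022,-0.0393,0.004],[0,0,-6],1],[[0.022,-0.0393,0.004],[0,0,-6],1],[[0.022,-0.0393,0.004],[0,0,-6],1],[[0.022,-0.0393,0.004],[0,0,-6],1],[[0.022,-0.0393,0.004],[0,0,-6],1],[[0.022,-0.0393,0.004],[0,0,-6],1],[[0.022,-0.0393,0],[0,0,-6],1],[[0.022,-0.0393,0],[0,0,-6],1],[[0.022,-0.0393,0],[0,0,-6],1],[[0.022,-0.0393,0],[0,0,-6],1],[[0.022,-0.0393,0],[0,0,-6],1]]'
python3 -m crank '[[[0.022,-0.0393,0],[0,0,-6],1],[[0.022,-0.0393,0],[0,0,-6.4],1],[[0,0,0],[0,0,0],1],[[0,0,0],[0,0,0],1]]'
python3 - <<'E'
from plant import ctrl, imaging
import cv2,numpy as np
o=ctrl.get_obs();print(o['tool_pos'],o['orientation'],o['joint_pos'])
for n in ["wrist","top"]:
    m=imaging.camera_model(n);p,d=imaging.snapshot(n);cv2.imwrite(f"pics/{n}1.png",p);np.savez(f"pics/{n}1.npz",p=p,d=d,**{k:m[k] for k in("mtx","R","t")})
E
```

```text
clock: 1.35
tool_pos: [0.443, 0.1776, 0.2547]
orientation: [-180.0, 0.0, -87.6]
force: [0.1, 1.2, -0.5]
opening: 0.0877
gripper_force: 0.0
clock: 1.75
tool_pos: [0.4868, 0.0995, 0.2542]
orientation: [180.0, -0.0, -99.9]
force: [-0.9, 0.3, -0.0]
opening: 0.0878
gripper_force: 0.0
[0.48676468 0.09949036 0.25420971] [ 1.79963657e+02 -2.00992712e-02 -9.98886785e+01] [ 3.42515400e+01  2.51057869e+00 -1.86743578e+01 -1.16720640e-02
 -6.88551428e+01 -4.41360107e+01]
```

View pics/wrist1.png

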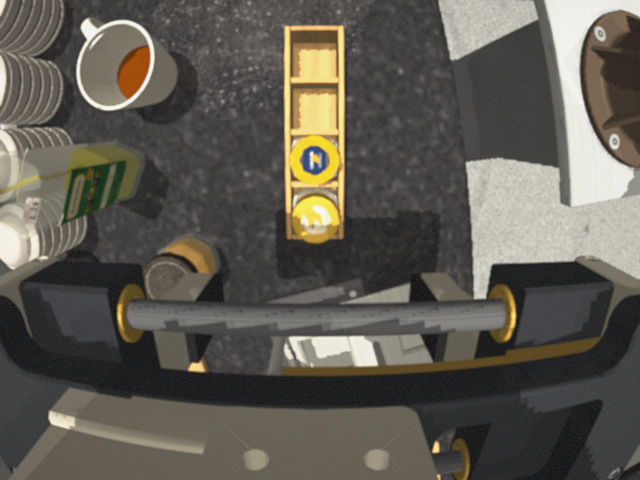

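Wrist view: lids at (317,218) and (315,159), tray aligned vertical in image, centred under the grip axis. Refine with fisheye depth.

```bash
cat >> h.py <<'E'
def wcloud(f):
    z=np.load(f);d=z['d'];K=z['mtx'];v,u=np.mgrid[:480,:640]
    a=(u-K[0,2])/K[0,0];b=(v-K[1,2])/K[1,1];th=np.hypot(a,b)+1e-9;k=np.tan(th)/th
    c=np.stack([a*k*d,b*k*d,d],-1);P=(c-z['t'])@z['R'];P[d==0]=np.nan
    return z['p'],P
def sel(P,box,zlo,zhi):
    u0,v0,u1,v1=box;q=P[v0:v1,u0:u1].reshape(-1,3);return q[(q[:,2]>zlo)&(q[:,2]<zhi)]
def rep(P,name,box,zlo,zhi):
    q=sel(P,box,zlo,zhi)
    if len(q)<4:print(name,len(q));return
    r=cv2.minAreaRect(q[:,:2].astype(np.float32)*1000)
    c=(np.percentile(q,99,axis=0)+np.percentile(q,1,axis=0))/2
    print(name,len(q),'mean',q.mean(0).round(4),'mid',c.round(4),'rect',np.round(r[0],1),np.round(r[1],1),round(r[2],1))
E
python3 - <<'E'
from h import *
p,P=wcloud("pics/wrist1.npz")
rep(P,'tray',(270,15,360,255),.045,.068)
rep(P,'lidA',(280,185,350,255),.092,.11)
rep(P,'lidB',(280,130,350,188),.092,.11)
p,P=cloud("top","pics/top1.npz")
rep(P,'tray top',(235,245,325,295),.045,.07)
E
```

```text
tray 3741 mean [0.4749 0.016  0.0553] mid [0.4759 0.0225 0.0537] rect [475.6  22.2] [210.1  57. ] 80.3
lidA 1797 mean [0.4875 0.0968 0.101 ] mid [0.4875 0.0972 0.0985] rect [487.5  97.7] [41.  40.5] 0.2
lidB 1900 mean [0.4799 0.0468 0.1013] mid [0.4798 0.047  0.1   ] rect [479.9  46.8] [41.7 40.8] 24.7
tray top 395 mean [0.4717 0.0156 0.056 ] mid [0.473  0.0143 0.0573] rect [473.3  20.4] [199.4  56.2] 80.3
```

```bash
python3 -m crank '[[[0.0006,-0.0015,-0.04],[0,0,0.2],1],[[0,0,-0.04],[0,0,0],1],[[0,0,-0.04],[0,0,0],1],[[0,0,-0.03],[0,0,0],1],[[0,0,-0.02],[0,0,0],1],[[0,0,-0.018],[0,0,0],1],[[0,0,0],[0,0,0],1],[[0,0,0],[0,0,0],1]]'
python3 -m crank '[[[0,0,0],[0,0,0],-1],[[0,0,0],[0,0,0],-1],[[0,0,0],[0,0,0],-1],[[0,0,0],[0,0,0],-1],[[0,0,0],[0,0,0],-1],[[0,0,0],[0,0,0],-1],[[0,0,0],[0,0,0],-1],[[0,0,0],[0,0,0],-1]]'
```

```text
clock: 2.65
tool_pos: [0.4871, 0.1002, 0.0669]
orientation: [180.0, -0.0, -99.4]
force: [0.3, -0.1, 0.4]
opening: 0.088
gripper_force: 0.0
clock: 3.45
tool_pos: [0.4873, 0.0992, 0.0666]
orientation: [180.0, -0.0, -99.5]
force: [0.3, -0.9, 1.3]
opening: 0.0408
gripper_force: 30.0
```

```bash
python3 -m crank '[[[0,0,0.015],[0,0,0],-1],[[0,0,0.025],[0,0,0],-1],[[0,0,0.03],[0,0,0],-1],[[0,0,0.04],[0,0,0],-1],[[0,0,0.045],[0,0,0],-1],[[0,0,0.045],[0,0,0],-1],[[0,0,0.02],[0,0,0],-1],[[0,0,0],[0,0,0],-1]]'
python3 -m crank '[[[-0.013,0.018,0],[0,0,8.2],-1],[[-0.013,0.018,0],[0,0,8.2],-1],[[-0.013,0.018,0],[0,0,8.2],-1],[[-0.013,0.018,0],[0,0,8.2],-1],[[-0.013,0.018,0],[0,0,8.2],-1],[[-0.013,0.018,0],[0,0,8.2],-1],[[-0.013,0.018,0],[0,0,8.2],-1],[[-0.013,0.018,0],[0,0,8.2],-1],[[-0.013,0.018,0],[0,0,8.2],-1],[[-0.013,0.018,0],[0,0,8.2],-1],[[-0.013,0.018,0],[0,0,8.2],-1],[[-0.01,0.018,0],[0,0,8.2],-1]]'
python3 -m crank '[[[0,0.01,0],[0,0,7.8],-1],[[0,0,0],[0,0,0],-1],[[0,0,0],[0,0,0],-1]]'
python3 - <<'E'
from plant import ctrl, imaging
import cv2,numpy as np
o=ctrl.get_obs();print(o['tool_pos'],o['orientation'],o['joint_pos'])
for n in ["wrist"]:
    m=imaging.camera_model(n);p,d=imaging.snapshot(n);cv2.imwrite(f"pics/{n}2.png",p);np.savez(f"pics/{n}2.npz",p=p,d=d,**{k:m[k] for k in("mtx","R","t")})
E
```

```text
clock: 4.25
tool_pos: [0.4885, 0.0998, 0.29]
orientation: [-179.7, 0.2, -99.5]
force: [-0.7, 0.4, -2.1]
opening: 0.0405
gripper_force: 30.0
clock: 5.45
tool_pos: [0.333, 0.3153, 0.2852]
orientation: [179.9, 0.1, -0.8]
force: [0.8, -0.1, -0.9]
opening: 0.0405
gripper_force: 30.0
clock: 5.75
tool_pos: [0.3338, 0.3247, 0.2854]
orientation: [179.9, 0.1, 6.5]
force: [0.5, -0.4, -1.4]
opening: 0.041
gripper_force: 30.0
[0.33383695 0.32470124 0.28543581] [1.79901154e+02 7.70944557e-02 6.48864574e+00] [ 6.85070761e+01 -1.69064197e+00 -1.88258818e+01 -2.26979221e-02
 -7.29882236e+01  2.79883002e+01]
```

View pics/wrist2.png

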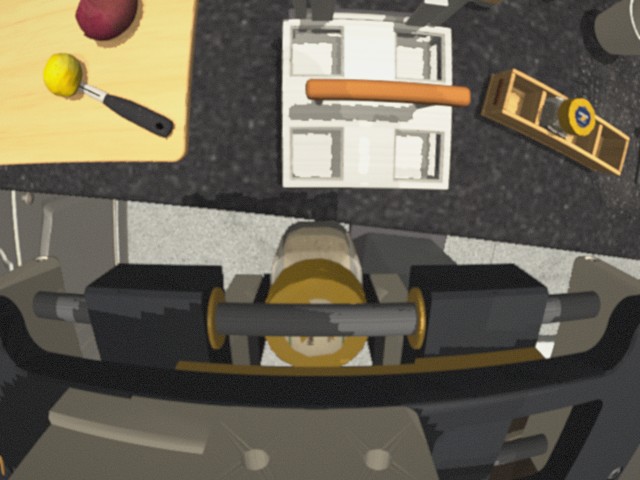

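Wrist view: caddy plate spans (283..452, 20..188), bar (387,92), near pockets (315,155) and (418,155); jar held upright with lid at (315,310).

```bash
python3 - <<'E'
from h import *
p,P=wcloud("pics/wrist2.npz")
rep(P,'plate',(270,30,465,200),.083,.097)
rep(P,'bar',(290,70,480,110),.185,.205)
rep(P,'lid',(255,255,375,370),.30,.335)
rep(P,'tray',(470,50,635,190),.045,.068)
rep(P,'lidB',(545,85,610,150),.092,.11)
# pocket holes: pixels that project lower than plate
for n,b in dict(p2=(285,115,350,190),p3=(385,115,455,190),p0=(285,25,350,82),p1=(385,25,455,82)).items():
    m=((P[...,2]>.083)&(P[...,2]<.097)).astype(np.uint8)
    # in-plane map: cast rays of non-plate pixels on to z=.09
    z=np.load("pics/wrist2.npz");o=-z['R'].T@z['t'];D=P-o;Q=o+D*((.09-o[2])/D[...,2])[...,None]
    sub=np.zeros_like(m);u0,v0,u1,v1=b;sub[v0:v1,u0:u1]=((P[...,2]<.075)&(P[...,2]>.03))[v0:v1,u0:u1]
    k,l,s,c=cv2.connectedComponentsWithStats(sub);i=1+np.argmax(s[1:,4]);q=Q[l==i]
    r=cv2.minAreaRect(q[:,:2].astype(np.float32)*1000);print(n,s[i].tolist(),np.round(r[0],1),np.round(r[1],1),round(r[2],1))
E
```

```text
plate 14680 mean [0.4347 0.2872 0.088 ] mid [0.4425 0.285  0.0875] rect [444.  285.1] [162.3 165.4] 6.3
bar 3364 mean [0.4424 0.2875 0.1945] mid [0.443  0.2863 0.1916] rect [443.2 285.7] [ 14.7 114.9] 6.3
lid 6619 mean [0.3397 0.3252 0.3172] mid [0.3371 0.3256 0.3161] rect [336.6 324.5] [39.6 49.6] 9.0
tray 2747 mean [0.4767 0.0379 0.0543] mid [0.5209 0.0243 0.0559] rect [535.8  12.7] [212.1 180.1] 80.4
lidB 928 mean [0.4786 0.0508 0.1005] mid [0.4792 0.0483 0.098 ] rect [479.4  48.3] [41.4 41.8] 53.8
p2 [292, 129, 49, 48, 2286] [390.3 329.9] [44.9 45.5] 6.5
p3 [395, 132, 43, 47, 1781] [400.6 233.3] [44.8 43.1] 8.1
p0 [293, 30, 48, 44, 2026] [487.6 340.6] [43.4 44.3] 6.2
p1 [396, 33, 44, 47, 1707] [498.  243.6] [45.2 43.6] 5.5
```

```bash
python3 -m crank '[[[0.027,0.0028,0],[0,0,0],-1],[[0.0255,0.0025,0],[0,0,0],-1],[[0,0,-0.04],[0,0,0],-1],[[0,0,-0.04],[0,0,0],-1],[[0,0,-0.035],[0,0,0],-1],[[0,0,0],[0,0,0],-1],[[0,0,0],[0,0,0],-1]]'
python3 - <<'E'
from plant import ctrl, imaging
import cv2,numpy as np
from h import *
o=ctrl.get_obs();print(o['tool_pos'],o['orientation'],o['force'])
n="wrist";m=imaging.camera_model(n);p,d=imaging.snapshot(n);cv2.imwrite(f"pics/{n}3.png",p);np.savez(f"pics/{n}3.npz",p=p,d=d,**{k:m[k] for k in("mtx","R","t")})
E
```

```text
clock: 6.5
tool_pos: [0.3872, 0.3301, 0.1722]
orientation: [179.9, -0.0, 6.6]
force: [-0.6, 0.0, -0.0]
opening: 0.0405
gripper_force: 30.0
[0.38720024 0.33010143 0.17219049] [ 1.79935004e+02 -3.55535368e-03  6.57239329e+00] [-0.56059665  0.01478347 -0.04550432]
```

View pics/wrist3.png

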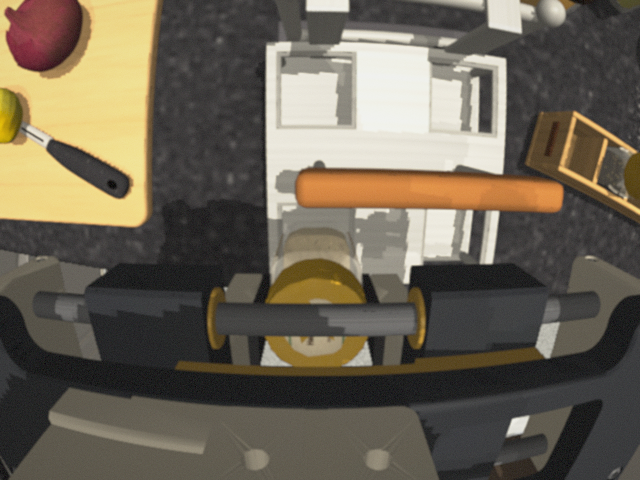

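Jar is over the front-left pocket, aligned with the bar, jar bottom above the plate at (315,240). Lowering in steps while watching force.

```bash
python3 -m crank '[[[0,0,-0.015],[0,0,0],-1],[[0,0,-0.01],[0,0,0],-1],[[0,0,-0.008],[0,0,0],-1],[[0,0,0],[0,0,0],-1],[[0,0,0],[0,0,0],-1]]'
```

```text
clock: 7.05
tool_pos: [0.3869, 0.3308, 0.1391]
orientation: [-180.0, -0.0, 6.7]
force: [0.2, 0.5, -1.1]
opening: 0.041
gripper_force: 30.0
```

```bash
python3 -m crank '[[[0,0,-0.012],[0,0,0],-1],[[0,0,-0.01],[0,0,0],-1],[[0,0,-0.007],[0,0,0],-1],[[0,0,-0.003],[0,0,0],-1],[[0,0,0],[0,0,0],-1],[[0,0,0],[0,0,0],-1]]'
```

```text
clock: 7.65
tool_pos: [0.3868, 0.3306, 0.1066]
orientation: [180.0, 0.0, 6.7]
force: [0.1, -0.3, -0.2]
opening: 0.0409
gripper_force: 30.0
```

```bash
python3 -m crank '[[[0,0,-0.0015],[0,0,0],-1],[[0,0,0],[0,0,0],0.6],[[0,0,0],[0,0,0],0.6],[[0,0,0],[0,0,0],0.6],[[0,0,0],[0,0,0],0.6],[[0,0,0.03],[0,0,0],0.6],[[0,0,0.045],[0,0,0],0.6],[[0,0,0.045],[0,0,0],0.6],[[0,0,0.03],[0,0,0],1]]'
python3 -m crank '[[[0.01,-0.022,0],[0,0,-8.2],1],[[0.01,-0.022,0],[0,0,-8.2],1],[[0.01,-0.022,0],[0,0,-8.2],1],[[0.01,-0.022,0],[0,0,-8.2],1],[[0.008,-0.022,0],[0,0,-8.2],1],[[0.008,-0.022,0],[0,0,-8.2],1],[[0.007,-0.022,0],[0,0,-8.2],1],[[0.007,-0.022,0],[0,0,-8.2],1],[[0.006,-0.022,0],[0,0,-8.2],1],[[0.006,-0.022,0],[0,0,-8.2],1],[[0.006,-0.022,0],[0,0,-8.2],1],[[0.004,-0.02,0],[0,0,-8.2],1]]'
python3 -m crank '[[[0,-0.015,0],[0,0,-7.8],1],[[0,0,0],[0,0,0],1],[[0,0,0],[0,0,0],1]]'
python3 - <<'E'
from plant import ctrl, imaging
import cv2,numpy as np
from h import *
o=ctrl.get_obs();print(o['tool_pos'],o['orientation'],o['force'])
for n in ["wrist","top"]:
    m=imaging.camera_model(n);p,d=imaging.snapshot(n);cv2.imwrite(f"pics/{n}4.png",p);np.savez(f"pics/{n}4.npz",p=p,d=d,**{k:m[k] for k in("mtx","R","t")})
p,P=wcloud("pics/wrist4.npz")
rep(P,'tray',(150,5,450,255),.045,.06)
rep(P,'lidB',(150,5,450,255),.094,.11)
p,P=cloud("top","pics/top4.npz")
rep(P,'lidA',(140,255,225,320),.13,.15);rep(P,'bar',(140,260,215,300),.165,.22)
E
```

```text
clock: 8.55
tool_pos: [0.3873, 0.331, 0.2586]
orientation: [-179.9, -0.2, 6.7]
force: [0.2, 0.7, -0.6]
opening: 0.0738
gripper_force: 0.0
clock: 9.75
tool_pos: [0.4789, 0.0675, 0.2552]
orientation: [-180.0, 0.0, -92.1]
force: [-0.8, -0.2, -0.2]
opening: 0.0875
gripper_force: 0.0
clock: 10.05
tool_pos: [0.4788, 0.0534, 0.2551]
orientation: [-180.0, 0.0, -99.4]
force: [-0.4, 0.3, 0.2]
opening: 0.0877
gripper_force: 0.0
[0.4787511  0.05338762 0.25514328] [-1.79988136e+02  1.35105301e-02 -9.94428270e+01] [-0.37365303  0.2621909   0.24192768]
tray 3249 mean [ 0.4817 -0.009   0.055 ] mid [5.284e-01 4.000e-04 5.250e-02] rect [543.3  -3.7] [183.4 200. ] 79.6
lidB 1876 mean [0.4825 0.0434 0.101 ] mid [ 0.5336 -0.0058  0.0988] rect [542.7  -8.7] [ 42.3 208. ] 48.4
lidA 0
bar 0
```

View pics/wrist4.png

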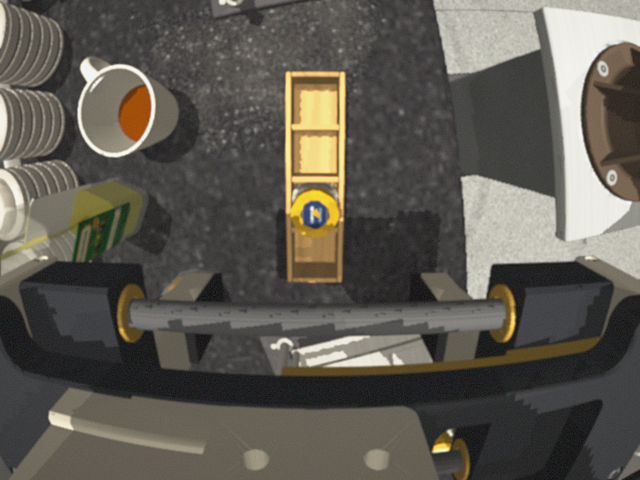

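Wrist view: jar B's lid at (316,212), tray in place and undisturbed. Grasp it at (0.4798,0.047).

```bash
python3 - <<'E'
from h import *
p,P=wcloud("pics/wrist4.npz");rep(P,'lidB',(280,180,355,245),.094,.11)
E
python3 -m crank '[[[0.001,-0.006,-0.04],[0,0,-0.2],1],[[0,0,-0.04],[0,0,0],1],[[0,0,-0.04],[0,0,0],1],[[0,0,-0.03],[0,0,0],1],[[0,0,-0.02],[0,0,0],1],[[0,0,-0.018],[0,0,0],1],[[0,0,0],[0,0,0],1],[[0,0,0],[0,0,0],1]]'
```

```text
lidB 1835 mean [0.4797 0.0461 0.1012] mid [0.4795 0.0465 0.0995] rect [479.7  46.9] [41.7 40.6] 81.5
clock: 10.95
tool_pos: [0.4799, 0.048, 0.0673]
orientation: [180.0, -0.0, -99.6]
force: [1.0, -0.2, 0.1]
opening: 0.0877
gripper_force: 0.0
```

```bash
python3 -m crank '[[[0,-0.0008,0],[0,0,0],1],[[0,0,0],[0,0,0],-1],[[0,0,0],[0,0,0],-1],[[0,0,0],[0,0,0],-1],[[0,0,0],[0,0,0],-1],[[0,0,0],[0,0,0],-1],[[0,0,0],[0,0,0],-1],[[0,0,0],[0,0,0],-1],[[0,0,0],[0,0,0],-1]]'
python3 -m crank '[[[0,0,0.015],[0,0,0],-1],[[0,0,0.025],[0,0,0],-1],[[0,0,0.03],[0,0,0],-1],[[0,0,0.04],[0,0,0],-1],[[0,0,0.045],[0,0,0],-1],[[0,0,0.045],[0,0,0],-1],[[0,0,0.02],[0,0,0],-1],[[0,0,0],[0,0,0],-1]]'
python3 -m crank '[[[-0.0063,0.0141,0],[0,0,8.2],-1],[[-0.0063,0.0141,0],[0,0,8.2],-1],[[-0.0063,0.0141,0],[0,0,8.2],-1],[[-0.0063,0.0141,0],[0,0,8.2],-1],[[-0.0063,0.0141,0],[0,0,8.2],-1],[[-0.0063,0.0141,0],[0,0,8.2],-1],[[-0.0063,0.0141,0],[0,0,8.2],-1],[[-0.0063,0.0141,0],[0,0,8.2],-1],[[-0.0063,0.0141,0],[0,0,8.2],-1],[[-0.0063,0.0141,0],[0,0,8.2],-1],[[-0.0063,0.0141,0],[0,0,8.2],-1],[[-0.0063,0.0141,0],[0,0,8.2],-1]]'
python3 -m crank '[[[-0.0063,0.0141,0],[0,0,7.8],-1],[[0,0,-0.04],[0,0,0],-1],[[0,0,-0.04],[0,0,0],-1],[[0,0,-0.035],[0,0,0],-1],[[0,0,0],[0,0,0],-1],[[0,0,0],[0,0,0],-1]]'
python3 - <<'E'
from plant import ctrl, imaging
import cv2,numpy as np
from h import *
o=ctrl.get_obs();print(o['tool_pos'],o['orientation'],o['force'])
n="wrist";m=imaging.camera_model(n);p,d=imaging.snapshot(n);cv2.imwrite(f"pics/{n}5.png",p);np.savez(f"pics/{n}5.npz",p=p,d=d,**{k:m[k] for k in("mtx","R","t")})
p,P=wcloud("pics/wrist5.npz")
rep(P,'lid',(255,255,375,370),.19,.225)
rep(P,'bar',(60,150,620,230),.187,.205)
rep(P,'lidA',(50,200,240,262),.13,.15)
p,P=wcloud("pics/wrist3.npz")
rep(P,'bar at A',(60,150,620,230),.187,.205)
rep(P,'lid at A',(255,255,375,370),.19,.225)
E
```

```text
clock: 11.85
tool_pos: [0.4797, 0.0467, 0.067]
orientation: [180.0, -0.0, -99.7]
force: [-0.7, 0.2, 0.6]
opening: 0.0406
gripper_force: 30.0
clock: 12.65
tool_pos: [0.4811, 0.0472, 0.2905]
orientation: [-179.7, 0.2, -99.7]
force: [-0.4, -0.5, -1.9]
opening: 0.0406
gripper_force: 30.0
clock: 13.85
tool_pos: [0.4032, 0.2161, 0.2857]
orientation: [179.9, 0.1, -1.0]
force: [0.9, -0.8, -0.8]
opening: 0.0409
gripper_force: 30.0
clock: 14.45
tool_pos: [0.3978, 0.2297, 0.172]
orientation: [179.9, 0.1, 6.5]
force: [0.8, 0.6, 0.5]
opening: 0.0405
gripper_force: 30.0
[0.39781574 0.22965234 0.172046  ] [1.79889976e+02 5.96791131e-02 6.47303640e+00] [0.81615614 0.59276609 0.50255743]
lid 6024 mean [0.4015 0.2299 0.2046] mid [0.3999 0.2303 0.2043] rect [399.8 229.7] [38.3 49. ] 7.4
bar 9444 mean [0.4448 0.279  0.1946] mid [0.4442 0.2843 0.1929] rect [443.5 285.2] [ 14.4 115.1] 6.3
lidA 1597 mean [0.398  0.3283 0.1373] mid [0.3979 0.3297 0.135 ] rect [398.2 330.7] [19.6 40.7] 4.7
bar at A 9518 mean [0.4432 0.2925 0.1946] mid [0.4434 0.2868 0.1926] rect [443.5 285.6] [ 14.6 115.7] 6.6
lid at A 6288 mean [0.3925 0.3305 0.2049] mid [0.3903 0.3306 0.2044] rect [390.  330.7] [39.2 48.8] 5.0
```

View pics/wrist5.png

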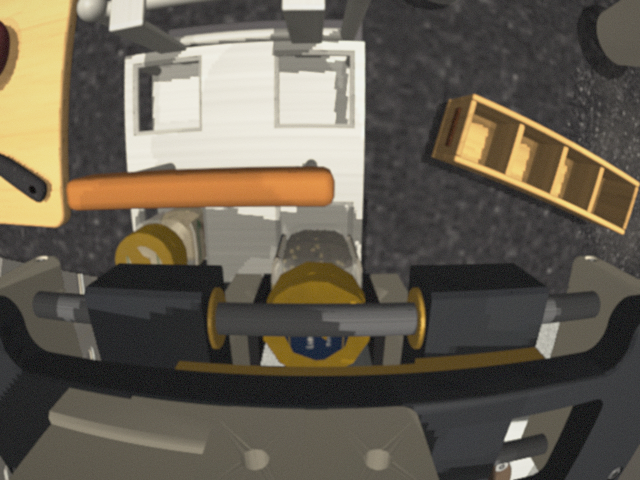

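Jar A stands in pocket2 (lid (150,250)), tray now empty, jar B over pocket3 within 1 mm. Lower it.

```bash
python3 -m crank '[[[0,0.0004,-0.015],[0,0,0],-1],[[0,0,-0.01],[0,0,0],-1],[[0,0,-0.008],[0,0,0],-1],[[0,0,0],[0,0,0],-1],[[0,0,0],[0,0,0],-1]]'
```

```text
clock: 15.0
tool_pos: [0.3983, 0.2308, 0.1396]
orientation: [-180.0, -0.1, 6.5]
force: [2.3, -0.3, -2.7]
opening: 0.0406
gripper_force: 30.0
```

```bash
python3 -m crank '[[[0,0,-0.006],[0,0,0],-1],[[0,0,-0.004],[0,0,0],-1],[[0,0,0],[0,0,0],-1],[[0,0,0],[0,0,0],-1]]'
```

```text
clock: 15.4
tool_pos: [0.3982, 0.2308, 0.1291]
orientation: [-180.0, -0.0, 6.5]
force: [3.7, 0.3, -2.3]
opening: 0.0413
gripper_force: 30.0
```

```bash
python3 -m crank '[[[0.0012,0.0001,-0.002],[0,0,0],-1],[[0,0,-0.006],[0,0,0],-1],[[0,0,0],[0,0,0],-1],[[0,0,0],[0,0,0],-1]]'
```

```text
clock: 15.8
tool_pos: [0.3987, 0.2301, 0.1206]
orientation: [179.9, 0.1, 6.4]
force: [1.4, 0.7, -1.9]
opening: 0.0405
gripper_force: 30.0
```

```bash
python3 -m crank '[[[0.0005,0,-0.006],[0,0,0],-1],[[0,0,-0.006],[0,0,0],-1],[[0,0,-0.003],[0,0,0],-1],[[0,0,0],[0,0,0],-1],[[0,0,0],[0,0,0],-1]]'
```

```text
clock: 16.3
tool_pos: [0.3994, 0.2304, 0.1059]
orientation: [180.0, 0.0, 6.5]
force: [0.9, 0.1, 0.0]
opening: 0.0408
gripper_force: 30.0
```

```bash
python3 -m crank '[[[0,0,0],[0,0,0],0.6],[[0,0,0],[0,0,0],0.6],[[0,0,0],[0,0,0],0.6],[[0,0,0],[0,0,0],0.6],[[0,0,0.03],[0,0,0],0.6],[[0,0,0.045],[0,0,0],0.6],[[0,0,0.045],[0,0,0],0.6],[[0,0,0.04],[0,0,0],1]]'
python3 -m crank '[[[0.004,0.0051,0],[0,0,-8.2],1],[[0.004,0.0051,0],[0,0,-8.2],1],[[0.004,0.0051,0],[0,0,-8.2],1],[[0.004,0.0051,0],[0,0,-8.2],1],[[0.004,0.0051,0],[0,0,-8.2],1],[[0.004,0.0051,0],[0,0,-8.2],1],[[0.004,0.0051,0],[0,0,-8.2],1],[[0.004,0.0051,0],[0,0,-8.2],1],[[0.004,0.0051,0],[0,0,-8.2],1],[[0.004,0.0051,0],[0,0,-8.2],1],[[0.004,0.0051,0],[0,0,-8.2],1],[[0,0,0],[0,0,0],1]]'
python3 - <<'E'
from plant import ctrl, imaging
import cv2,numpy as np
from h import *
o=ctrl.get_obs();print(o['tool_pos'],o['orientation'],o['force'])
n="wrist";m=imaging.camera_model(n);p,d=imaging.snapshot(n);cv2.imwrite(f"pics/{n}6.png",p);np.savez(f"pics/{n}6.npz",p=p,d=d,**{k:m[k] for k in("mtx","R","t")})
p,P=wcloud("pics/wrist6.npz")
rep(P,'bar part',(230,100,400,290),.187,.205)
p,d=imaging.snapshot("side");cv2.imwrite("pics/side6.png",p[240:480,180:500])
E
```

```text
clock: 17.1
tool_pos: [0.3995, 0.2304, 0.2685]
orientation: [-180.0, -0.1, 6.5]
force: [1.8, 0.0, -0.1]
opening: 0.074
gripper_force: 0.0
clock: 18.3
tool_pos: [0.4437, 0.2869, 0.2658]
orientation: [180.0, -0.0, -83.9]
force: [0.4, 0.8, 0.1]
opening: 0.0876
gripper_force: 0.0
[0.44374922 0.28694881 0.265805  ] [ 1.79984993e+02 -1.55377576e-02 -8.38659826e+01] [0.37135289 0.82120077 0.08255382]
bar part 2852 mean [0.445  0.2696 0.1946] mid [0.4446 0.2714 0.1939] rect [445.  272.1] [14.1 88.2] 6.6
```

View pics/wrist6.png

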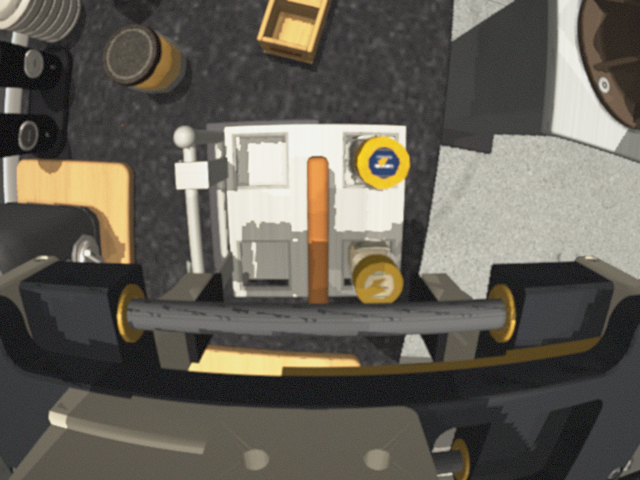

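Both jars stand in the front pockets (lids (383,162), (377,282)); the bar is centred between the fingers. Descend and grip.

```bash
python3 -m crank '[[[0,-0.0009,-0.04],[0,0,0.3],1],[[0,0,-0.035],[0,0,0],1],[[0,0,-0.015],[0,0,0],1],[[0,0,-0.009],[0,0,0],1],[[0,0,0],[0,0,0],1],[[0,0,0],[0,0,0],1]]'
python3 -m crank '[[[0,0,0],[0,0,0],-1],[[0,0,0],[0,0,0],-1],[[0,0,0],[0,0,0],-1],[[0,0,0],[0,0,0],-1],[[0,0,0],[0,0,0],-1],[[0,0,0],[0,0,0],-1],[[0,0,0],[0,0,0],-1],[[0,0,0],[0,0,0],-1],[[0,0,0],[0,0,0],-1],[[0,0,0],[0,0,0],-1]]'
```

```text
clock: 19.0
tool_pos: [0.4439, 0.2861, 0.168]
orientation: [-179.9, 0.0, -83.4]
force: [0.0, -0.9, -0.7]
opening: 0.088
gripper_force: 0.0
clock: 20.0
tool_pos: [0.4432, 0.2856, 0.167]
orientation: [180.0, -0.0, -83.4]
force: [-4.8, 0.4, 4.1]
opening: 0.0139
gripper_force: 30.0
```

```bash
python3 -m crank '[[[0,0,0.003],[0,0,0],-1],[[0,0,0.004],[0,0,0],-1],[[0,0,0.005],[0,0,0],-1],[[0,0,0.005],[0,0,0],-1],[[0,0,0],[0,0,0],-1]]'
python3 -m crank '[[[0,0,0.006],[0,0,0],-1],[[0,0,0.007],[0,0,0],-1],[[0,0,0.008],[0,0,0],-1],[[0,0,0.008],[0,0,0],-1],[[0,0,0.008],[0,0,0],-1],[[0,0,0.008],[0,0,0],-1],[[0,0,0.008],[0,0,0],-1],[[0,0,0.008],[0,0,0],-1],[[0,0,0.008],[0,0,0],-1],[[0,0,0.006],[0,0,0],-1],[[0,0,0],[0,0,0],-1],[[0,0,0],[0,0,0],-1]]'
```

```text
clock: 20.5
tool_pos: [0.4438, 0.286, 0.1849]
orientation: [-179.9, 0.0, -83.4]
force: [-0.1, -0.7, -5.7]
opening: 0.0138
gripper_force: 30.0
clock: 21.7
tool_pos: [0.4434, 0.2857, 0.2589]
orientation: [180.0, 0.0, -83.4]
force: [-1.2, 1.0, -6.2]
opening: 0.0138
gripper_force: 30.0
```

```bash
python3 -m crank '[[[0,0,0.01],[0,0,0],-1],[[0,0,0.02],[0,0,0],-1],[[0,0,0.02],[0,0,0],-1],[[-0.003,-0.008,0.005],[0,0,0],-1],[[-0.003,-0.016,0],[0,0,-0.6],-1],[[-0.003,-0.024,0],[0,0,-0.6],-1],[[-0.003,-0.028,0],[0,0,-0.7],-1],[[-0.003,-0.03,0],[0,0,-0.7],-1],[[0,-0.03,0],[0,0,-0.7],-1],[[0,-0.03,0],[0,0,-0.7],-1],[[0,-0.03,0],[0,0,-0.7],-1],[[0,-0.03,0],[0,0,-0.7],-1]]'
python3 -m crank '[[[0,-0.03,0],[0,0,-0.7],-1],[[0,-0.03,0],[0,0,-0.7],-1],[[0,-0.03,0],[0,0,-0.7],-1],[[0,-0.03,0],[0,0,0],-1],[[0,-0.02,0],[0,0,0],-1],[[0,-0.01,0],[0,0,0],-1],[[0,0,0],[0,0,0],-1],[[0,0,0],[0,0,0],-1],[[0,0,0],[0,0,0],-1]]'
python3 - <<'E'
from plant import ctrl, imaging
import cv2,numpy as np
from h import *
o=ctrl.get_obs();print(o['tool_pos'],o['orientation'],o['force'],o['joint_pos'])
n="wrist";m=imaging.camera_model(n);p,d=imaging.snapshot(n);cv2.imwrite(f"pics/{n}7.png",p);np.savez(f"pics/{n}7.npz",p=p,d=d,**{k:m[k] for k in("mtx","R","t")})
E
```

```text
clock: 22.9
tool_pos: [0.4267, 0.0566, 0.3131]
orientation: [179.9, -0.0, -88.9]
force: [0.8, -0.3, -5.5]
opening: 0.0138
gripper_force: 30.0
clock: 23.8
tool_pos: [0.4282, -0.0899, 0.3139]
orientation: [180.0, 0.0, -90.9]
force: [0.5, 0.4, -6.6]
opening: 0.0138
gripper_force: 30.0
[ 0.42815995 -0.08993989  0.31386683] [ 1.79990292e+02  1.25371662e-02 -9.09254918e+01] [ 0.50237416  0.40365644 -6.59162571] [ 1.41243433e+01 -5.54060744e+00 -1.87112975e+01 -1.50228279e-02
 -7.68354304e+01 -1.50464118e+01]
```

View pics/wrist7.png

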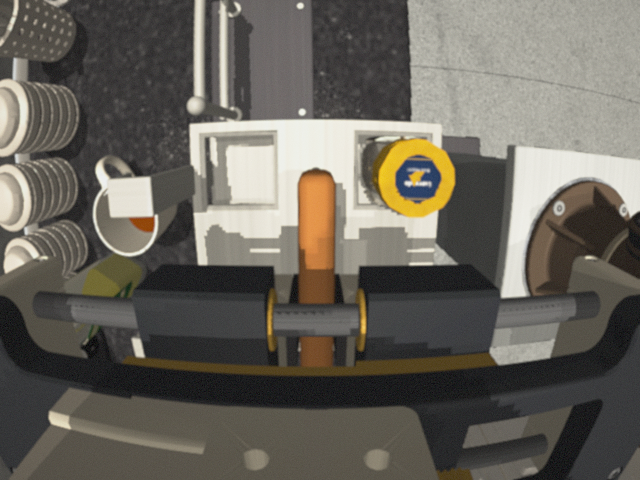

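Caddy hangs level in the grip, jar B upright at (415,178); stand_to's rail shows at (200,50), ball top (198,105). Measure rail and hook together.

```bash
python3 - <<'E'
from h import *
p,P=wcloud("pics/wrist7.npz")
q=sel(P,(180,0,222,95),.14,.17);print(len(q))
m=(q[:,1]<-.2);q=q[m];f=np.polyfit(q[:,1],q[:,0],1);print('rail x=',f,'at y=-.262:',np.polyval(f,-.262),'z',np.percentile(q[:,2],[5,50,95]),'y',q[:,1].min(),q[:,1].max())
rep(P,'ball',(180,93,222,120),.13,.18)
rep(P,'bar',(290,165,340,270),.325,.36)
rep(P,'plate',(190,120,445,262),.22,.25)
rep(P,'hook',(105,165,200,220),.25,.33)
p,T=cloud("top");q=sel(T,(353,240,405,258),.148,.162);f=np.polyfit(q[:,1],q[:,0],1);print('top rail',f,np.polyval(f,-.262),np.median(q[:,2]))
for n,b in dict(bl=(345,240,362,256),br=(402,240,418,256)).items(): rep(T,n,b,.156,.18)
E
```

```text
1051
rail x= [-0.00257543  0.52757309] at y=-.262: 0.5282478556720464 z [0.15022722 0.15385792 0.155476  ] y -0.29514051328002205 -0.20436998988803431
ball 417 mean [ 0.527  -0.1945  0.1591] mid [ 0.5281 -0.1959  0.15  ] rect [ 529.3 -196.5] [16.1 20.5] 20.2
bar 3622 mean [ 0.428  -0.1311  0.3412] mid [ 0.4281 -0.1304  0.3368] rect [ 428.  -129.9] [37.1 13.7] 89.0
plate 20874 mean [ 0.4329 -0.1238  0.2351] mid [ 0.4289 -0.1258  0.2373] rect [ 428.5 -125.4] [ 94.1 164.8] 89.0
hook 3116 mean [ 0.5154 -0.1373  0.2939] mid [ 0.5206 -0.137   0.2789] rect [ 525.6 -136.9] [20.6 37.2] 89.4
top rail [-0.00265815  0.52703322] 0.5277296518318272 0.1544800914912316
bl 30 mean [ 0.5279 -0.1908  0.1655] mid [ 0.5282 -0.1911  0.1651] rect [ 528.2 -191.2] [13.7 14.4] 89.4
br 35 mean [ 0.5281 -0.329   0.1645] mid [ 0.5277 -0.3264  0.1637] rect [ 527.7 -326.1] [26.  13.6] 90.0
```

```bash
python3 -m crank '[[[0.0005,-0.01,0],[0,0,0.3],-1],[[0.0005,-0.02,0],[0,0,0.3],-1],[[0.0005,-0.03,0],[0,0,0.3],-1],[[0.0005,-0.03,0],[0,0,0.2],-1],[[0,-0.03,0],[0,0,0],-1],[[0,-0.025,0],[0,0,0],-1],[[0,-0.016,0],[0,0,0],-1],[[0,-0.01,0],[0,0,0],-1],[[0,0,0],[0,0,0],-1],[[0,0,0],[0,0,0],-1],[[0,0,0],[0,0,0],-1]]'
python3 - <<'E'
from plant import ctrl, imaging
import cv2,numpy as np
from h import *
o=ctrl.get_obs();print(o['tool_pos'],o['orientation'],o['force'])
n="wrist";m=imaging.camera_model(n);p,d=imaging.snapshot(n);cv2.imwrite(f"pics/{n}8.png",p);np.savez(f"pics/{n}8.npz",p=p,d=d,**{k:m[k] for k in("mtx","R","t")})
p,P=wcloud("pics/wrist8.npz")
rep(P,'bar',(290,165,340,270),.325,.36)
rep(P,'plate',(190,120,445,262),.22,.25)
rep(P,'hook',(105,165,200,220),.25,.33)
q=sel(P,(100,0,240,240),.14,.175);q=q[(abs(q[:,0]-.528)<.03)];print(len(q),q.min(0),q.max(0))
a=q[(q[:,2]>.156)];print('ball',len(a),a.mean(0) if len(a) else 0,a.min(0),a.max(0))
b=q[(q[:,1]>-.315)];print('rail',len(b),b.min(0),b.max(0),b.mean(0))
E
```

```text
clock: 24.95
tool_pos: [0.4307, -0.2605, 0.3141]
orientation: [-180.0, 0.0, -89.8]
force: [-0.0, -0.5, -5.8]
opening: 0.0136
gripper_force: 30.0
[ 0.4306587  -0.26048124  0.31408149] [-1.79990903e+02  1.37999186e-02 -8.97893205e+01] [-0.04545935 -0.53342691 -5.84666644]
bar 3621 mean [ 0.4313 -0.3016  0.3415] mid [ 0.4313 -0.3009  0.3369] rect [ 431.3 -300.4] [13.7 37.1] 0.3
plate 20851 mean [ 0.4361 -0.2942  0.2353] mid [ 0.432  -0.2962  0.2373] rect [ 431.9 -296. ] [165.5  93.9] 0.2
hook 3110 mean [ 0.5188 -0.3061  0.294 ] mid [ 0.524  -0.3057  0.279 ] rect [ 529.2 -305.6] [37.2 20.4] 0.4
189 [ 0.49802419 -0.42495735  0.15010634] [ 0.52783739 -0.27452323  0.16653025]
ball 47 [ 0.51665886 -0.35521735  0.1631549 ] [ 0.49802419 -0.42495735  0.15629177] [ 0.52659067 -0.28163865  0.16653025]
rail 80 [ 0.52380528 -0.31492398  0.15016908] [ 0.52783739 -0.27452323  0.15629177] [ 0.52580448 -0.2841385   0.15285313]
```

View pics/wrist8.png

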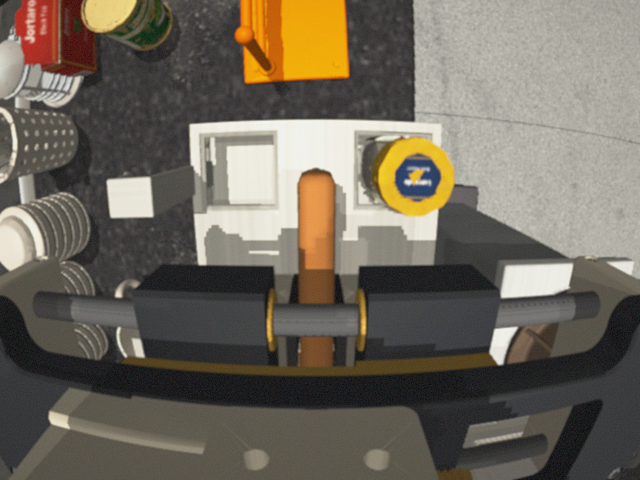

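Caddy is over the stand with the rail at caddy x ≈ 97 mm (hidden below hook (150,195)); orange decoy at (290,40) stays clear. Back off 1.3 mm and lower with force checks.

```bash
python3 -m crank '[[[-0.0013,0,-0.005],[0,0,0],-1],[[0,0,-0.008],[0,0,0],-1],[[0,0,-0.008],[0,0,0],-1],[[0,0,-0.008],[0,0,0],-1],[[0,0,-0.008],[0,0,0],-1],[[0,0,-0.008],[0,0,0],-1],[[0,0,-0.005],[0,0,0],-1],[[0,0,0],[0,0,0],-1],[[0,0,0],[0,0,0],-1]]'
```

```text
clock: 25.9
tool_pos: [0.4294, -0.2614, 0.2642]
orientation: [-180.0, -0.0, -89.8]
force: [0.1, -0.3, -5.9]
opening: 0.0139
gripper_force: 30.0
```

```bash
python3 -m crank '[[[0,0,-0.006],[0,0,0],-1],[[0,0,-0.006],[0,0,0],-1],[[0,0,-0.006],[0,0,0],-1],[[0,0,-0.006],[0,0,0],-1],[[0,0,-0.006],[0,0,0],-1],[[0,0,0],[0,0,0],-1],[[0,0,0],[0,0,0],-1]]'
python3 -m crank '[[[0,0,-0.006],[0,0,0],-1],[[0,0,-0.006],[0,0,0],-1],[[0,0,-0.006],[0,0,0],-1],[[0,0,-0.006],[0,0,0],-1],[[0,0,0],[0,0,0],-1],[[0,0,0],[0,0,0],-1]]'
```

```text
clock: 26.6
tool_pos: [0.4292, -0.2613, 0.234]
orientation: [180.0, -0.0, -89.8]
force: [-0.7, 0.2, -5.6]
opening: 0.014
gripper_force: 30.0
clock: 27.2
tool_pos: [0.4292, -0.2613, 0.2099]
orientation: [180.0, -0.0, -89.8]
force: [0.5, -0.3, -5.0]
opening: 0.0139
gripper_force: 30.0
```

```bash
python3 -m crank '[[[0,0,-0.005],[0,0,0],-1],[[0,0,-0.005],[0,0,0],-1],[[0,0,-0.005],[0,0,0],-1],[[0,0,-0.005],[0,0,0],-1],[[0,0,0],[0,0,0],-1],[[0,0,0],[0,0,0],-1]]'
python3 -m crank '[[[0,0,-0.004],[0,0,0],-1],[[0,0,-0.004],[0,0,0],-1],[[0,0,-0.004],[0,0,0],-1],[[0,0,0],[0,0,0],-1],[[0,0,0],[0,0,0],-1]]'
```

```text
clock: 27.8
tool_pos: [0.4292, -0.2614, 0.1899]
orientation: [180.0, -0.0, -89.8]
force: [-0.5, -0.3, -5.9]
opening: 0.0139
gripper_force: 30.0
clock: 28.3
tool_pos: [0.4299, -0.2613, 0.1782]
orientation: [-179.9, -0.0, -89.8]
force: [3.3, -0.0, -6.7]
opening: 0.014
gripper_force: 30.0
```

```bash
python3 -m crank '[[[0.0015,0,-0.003],[0,0,0],-1],[[0.001,0,-0.003],[0,0,0],-1],[[0,0,0],[0,0,0],-1],[[0,0,0],[0,0,0],-1]]'
python3 -m crank '[[[0.0005,0,-0.003],[0,0,0],-1],[[0,0,-0.002],[0,0,0],-1],[[0,0,0],[0,0,0],-1],[[0,0,0],[0,0,0],-1]]'
```

```text
clock: 28.7
tool_pos: [0.4318, -0.2613, 0.1719]
orientation: [180.0, 0.0, -89.8]
force: [0.7, -0.3, -6.2]
opening: 0.0138
gripper_force: 30.0
clock: 29.1
tool_pos: [0.4325, -0.2614, 0.1674]
orientation: [-180.0, -0.0, -89.8]
force: [1.2, -1.0, -2.8]
opening: 0.0138
gripper_force: 30.0
```

```bash
python3 -m crank '[[[0,0,-0.001],[0,0,0],-1],[[0,0,0],[0,0,0],-1],[[0,0,0],[0,0,0],-1]]'
python3 - <<'E'
from plant import imaging
import numpy as np
from h import *
for n in ["wrist","side"]:
    m=imaging.camera_model(n);p,d=imaging.snapshot(n);cv2.imwrite(f"pics/{n}9.png",p);np.savez(f"pics/{n}9.npz",p=p,d=d,**{k:m[k] for k in("mtx","R","t")})
p,P=wcloud("pics/wrist9.npz")
rep(P,'plate',(190,120,445,262),.08,.1);rep(P,'hook',(105,165,200,220),.14,.18)
p=cv2.imread("pics/side9.png");cv2.imwrite("pics/side9c.png",cv2.resize(p[140:300,280:440],None,fx=3.5,fy=3.5))
E
```

```text
clock: 29.4
tool_pos: [0.4324, -0.2615, 0.1671]
orientation: [-179.9, -0.0, -89.8]
force: [-2.0, 1.7, 5.2]
opening: 0.0139
gripper_force: 30.0
plate 20389 mean [ 0.439  -0.2946  0.0883] mid [ 0.4345 -0.297   0.089 ] rect [ 434.2 -296.7] [164.8  93.6] 0.1
hook 2587 mean [ 0.5234 -0.3077  0.156 ] mid [ 0.5257 -0.3087  0.1505] rect [ 526.1 -308.1] [29.1 27.3] 88.1
```

View pics/side9c.png

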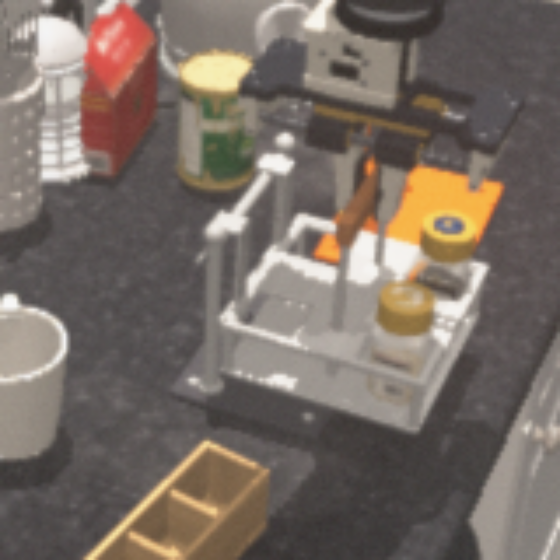

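The side view shows the caddy's hooks over the rail (225,225)/(280,160), level, both jars upright; force now pushes up (seated). Release and rise.

```bash
python3 -m crank '[[[0,0,0],[0,0,0],0],[[0,0,0],[0,0,0],0],[[0,0,0],[0,0,0],0.6],[[0,0,0],[0,0,0],0.6],[[0,0,0.01],[0,0,0],0.6],[[0,0,0.02],[0,0,0],0.6],[[0,0,0.04],[0,0,0],0.6],[[0,0,0.04],[0,0,0],0.6],[[0,0,0.04],[0,0,0],0.6],[[0,0,0],[0,0,0],0.6]]'
python3 -m crank '[[[0,0.03,0],[0,0,0],0.6],[[0,0.045,0],[0,0,0],0.6],[[0,0.045,0],[0,0,0],0.6],[[0,0.045,0],[0,0,0],0.6],[[0,0.03,0],[0,0,0],0.6],[[0,0,0],[0,0,0],0.6],[[0,0,0],[0,0,0],0.6],[[0,0,0],[0,0,0],0.6]]'
python3 - <<'E'
from plant import imaging
import numpy as np
from h import *
n="wrist";m=imaging.camera_model(n);p,d=imaging.snapshot(n);cv2.imwrite(f"pics/{n}10.png",p);np.savez(f"pics/{n}10.npz",p=p,d=d,**{k:m[k] for k in("mtx","R","t")})
p,P=wcloud("pics/wrist10.npz")
def w(P,x0,x1,y0,y1,z0,z1):
    q=P.reshape(-1,3);return q[(q[:,0]>x0)&(q[:,0]<x1)&(q[:,1]>y0)&(q[:,1]<y1)&(q[:,2]>z0)&(q[:,2]<z1)]
for nm,a in dict(bar=(.40,.47,-.36,-.17,.187,.205),plate=(.34,.53,-.36,-.17,.08,.096),hooks=(.5,.57,-.36,-.17,.155,.165),lids=(.35,.43,-.36,-.17,.134,.147)).items():
    q=w(P,*a);r=cv2.minAreaRect(q[:,:2].astype(np.float32)*1000);print(nm,len(q),q.mean(0).round(4),np.round(r[0],1),np.round(r[1],1),round(r[2],1))
q=w(P,.34,.53,-.36,-.17,.08,.096);A=np.c_[q[:,:2]-q[:,:2].mean(0),np.ones(len(q))];print('plane',np.linalg.lstsq(A,q[:,2],rcond=None)[0])
E
```

```text
clock: 30.5
tool_pos: [0.4344, -0.2626, 0.3228]
orientation: [-179.5, -0.2, -89.8]
force: [-0.4, -1.0, -0.4]
opening: 0.0696
gripper_force: 0.0
clock: 31.3
tool_pos: [0.4322, -0.0667, 0.3163]
orientation: [-180.0, -0.0, -89.9]
force: [-0.1, -0.3, -0.2]
opening: 0.0703
gripper_force: 0.0
bar 987 [ 0.4326 -0.2243  0.1945] [ 432.7 -225.7] [14.3 44.1] 0.6
plate 10346 [ 0.4375 -0.2378  0.0882] [ 440.4 -236. ] [178.  113.9] 0.1
hooks 842 [ 0.5257 -0.2151  0.1588] [ 525.3 -226.8] [82.4 26.8] 89.3
lids 1515 [ 0.3817 -0.211   0.1381] [ 391.9 -206.5] [63.9 40.7] 25.2
plane [ 0.0135606  -0.00351449  0.08820867]
```

View pics/wrist10.png

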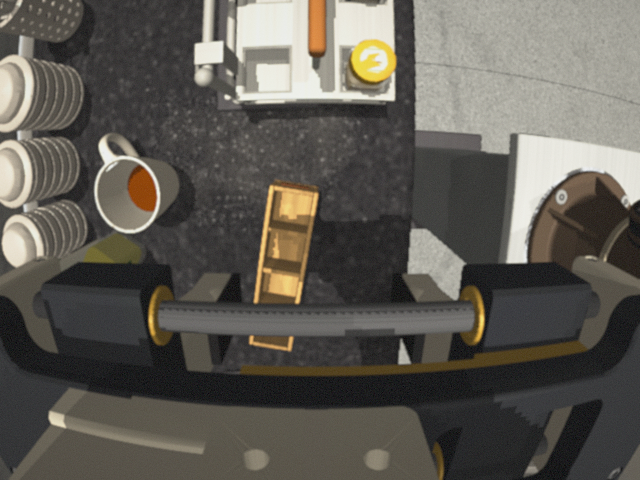

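The caddy hangs level on stand_to: plate tilt about 0.014 rad, heights the same as when first hung, hook (210,55) on the rail, jar upright. The robot is clear, so I am handing in.

```bash
python3 -c "
from plant import close_job
print(close_job())"
```

```text
the job is handed in; nothing more can be done
None
```

I put both jars present into the caddy's front pockets, carried the loaded caddy to stand_to and hung it there by both hooks. My last check showed it level with the robot clear, and the job is handed in at about 31 s (no verdict was returned).

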